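# Open the empty ratchet vice on the assembly trolley

### The arm

A 6-joint arm with a two-finger parallel gripper is mounted at the origin on the work surface. World frame = base frame: x ahead of the robot, y to its left, z up, the work surface at z = 0. Lengths are in mm, angles in rad, forces in N, time in s.
With the tool pointing down it reaches from about 375 to 975 mm from the base axis. Payload 3.8 kg.
Tool frame: the origin (TCP) lies midway between the tips of the shut fingers; the grasp point (between the pads) lies 19 mm behind it; z points along the fingers, y is the direction in which the jaws open and shut (so a half turn about z gives the same grasp; the last joint's range is limited). The gripper opens to 88 mm and grips with 3 to 60 N. Pads are 18 mm wide; open, the fingers measure 123 mm over their backs; the gripper's body (75 mm by 187 mm) begins 45 mm behind the grasp point.
Start: joints at [1.204, 0.264, 1.604, -0, 1.274, -0.037], TCP at [218.599, 638.618, 238.706] pointing down, gripper open.
Joint ranges: [-2.63, 2.63], [-0.94, 2.18], [0.31, 2.57], [-1.31, 4.45], [0, 2.66], [-2.55, 2.55]. Speed limits (rad/s): [2.57, 2.57, 3.14, 3.14, 3.14, 3.14].

### API

Orientations are given as a unit quaternion [x, y, z, w].
In Python, from bench import monitor, camera, camera_info, r gives the robot as it stands. The module is installed in compiled form; this text tells all that it offers.
- The arm moves only by the tool step_arm, never from a script. Its argument "series" is a list of rows, each a list of 7 numbers: the shift along the tool's x, y, z in m, then the turn, a rotation vector about the tool's x, y, z in degrees, then the opening, from 0 (shut) to 1 (fully open). In form: [[dx, dy, dz, ax, ay, az, grip], ...]. A call has 1 to 10 rows; each row is the pose to reach, as a shift and turn from the pose measured when the call began, along the tool's axes at that moment; what a row does not reach only later rows make up. A row lasts 1/12 s, in which the tool goes at most 41.7 mm and 7.16 degrees, less where a joint would pass 70% of its speed; a pose out of reach is approached as far as the arm can. A call with a gripper value outside its range is refused whole. The fingers move at their own pace and stop on an object; the grip force is fixed at half the most. Time passes only in rows, so rows that repeat a pose let the fingers close. It gives the time, the measured TCP pose, the force and the opening at its end, in the units of the state.
- monitor.get_obs(): the state, without advancing time (a new reading comes with each control period).
- camera(name): name is "scene" or "top"; returns (picture, depth): 400x640x3 uint8, red, green, blue; 400x640 float32, mm along the optical axis (not along the pixel's ray), 0 where there is no reading.
- camera_info(name): a dict with "fovy" (degrees; the focal length in pixels is half the picture's height over the tangent of half this angle, whatever the lens; pixels are square), "cx", "cy" (the principal point, pixels), "R" (3x3) and "t" (3): a world point X has camera coordinates R X + t. Camera axes: x right, y down, z forward; pixel columns grow to the right and rows downward; lengths in mm; the calibration is good to about 2 mm. A picture is of the moment at which its call begins. camera_info takes no time and is no camera call.
- r.job_done(): hands the job in, once; it reports no verdict.
The state is a dict: "t": time; "joint_pos": joint angles; "qvel": joint speeds; "joint_torque": joint torques, N m; "tool_pos": TCP position; "orientation": TCP orientation; "force": force on the tool from outside, world axes, zero at the start; "wrist_torque": the same for the moment, N m; "opening": finger opening in mm.
Only numpy, scipy, OpenCV 4.12 (cv2) and the standard library are available. Lean on these libraries where they do the work, as an engineer would, in place of code of your own. Each camera call takes 0.05 s, during which the arm holds its last target. There are 200 camera calls.

### The job

Two ratchet vices stand on the trolley: one is empty, the other grips an aluminium block. On the empty one, flip the pawl lever over, away from the jaws, so that it stays lying back and its pawl is out of the rack; then slide that vice's moving jaw back until it is fully open. Leave the other vice as it is, with its pawl engaged and its block in place.

Things in the scene. Friction and masses are not known exactly. Their poses are not given: they have to be found in the camera images.
- pawl (a joint): Angle (rad) of the EMPTY vice's pawl lever. Near 0 (to 0.15, resting on teeth) = engaged: lever leans 33 degrees towards the jaws, nose in the rack, and the jaw can go back 12 mm at most. Grows as the lever is flipped away from the jaws; 0.58 = upright; 1.3 = stop, lying back 42 degrees. It turns freely and falls by its weight (180 g) to either side of about 0.6.
- jaw (a joint): Position (m) of the EMPTY vice's moving jaw: 0 = closed, grows as the jaw slides back (away from the fixed jaw, towards the pawl), 0.080 = fully open against its stop. Slides with about 3 N of friction and stays where it is left.
- pawl_grip (a point): Centre of the black T-bar on the empty vice's steel pawl lever: a cylinder, diameter 16 mm, 50 mm long, lying across the vice. 117 mm above the table when engaged, 128 mm when upright. It swings at 70 mm radius about a cross pin that is 58 mm above the table and, when engaged, 38 mm farther from the jaws. This point turns with the lever.
- jaw_grip (a point): Centre of the square steel post (20 x 20 mm, 45 mm tall, 60 to 105 mm above the table) standing on the empty vice's moving jaw (40 x 70 mm). Its x axis points along the vice, from pawl to fixed jaw, z up; the jaw opens along -x. At jaw value 0 the post is 112 mm from the engaged T-bar along x. With lever back and jaw open, the raised pawl nose is 40 mm behind the post, 95 mm up.
- vice: The EMPTY vice's fixed grey base, 260 x 90 mm, 15 mm thick, origin under its centre on the table; x axis from the pawl to the fixed grey jaw, whose face is at x = +105 mm and top at 65 mm. The pawl's pin is at x = -70 mm. A toothed steel rack runs back from the moving jaw under the pawl.
- other_pawl (a joint): Pawl angle (rad) of the other vice, of the same build, which grips the block. Leave it engaged (below 0.4).
- block_center (a point): Centre of the aluminium block gripped in the other vice (32 mm along the vice, 76 mm across, 76 mm tall, two bores in its top), standing on that vice's base. Leave it in place.

How it is judged (in metres and radians):
On the way, in this order (a step that is already met when the one before it is completed fails the run):
1. the empty vice's pawl lever is flipped back, out of the rack (value of joint pawl above 1 rad), for 0.2 s.
2. the empty vice's jaw is slid back fully open (value of joint jaw above 0.07 m), for 0.2 s.
At the end, for the whole second after the job is handed in: The empty vice's pawl lever lies back (above 1.0 rad) and its jaw is open to within 10 mm of its stop (above 0.070 m); the other vice's pawl is still engaged (below 0.4 rad) and its block is within 12 mm of where it was (value of joint pawl above 1 rad and value of joint jaw above 0.07 m and value of joint other_pawl below 0.4 rad and distance of block_center from where it was at the start of the episode below 0.012 m); the robot touches nothing.
It fails at once if the other vice's pawl is lifted out of its rack (value of joint other_pawl above 0.5 rad).
It fails at once if the block in the other vice is disturbed by more than 12 mm (distance of block_center from where it was at the start of the episode above 0.012 m).
It also fails if it takes over 40 s, if anything falls off the work surface, if the arm or the gripper's body presses on something with over 40 N, if the wrist force passes 120 N, or if a joint passes its speed limit or range.

## Working session

There is one attempt and no reset: what is moved stays moved. The work goes in short steps, Python scripts to look and compute and a tool call to move; the robot and the scene stay as the last step left them, time stands still between calls to the robot, and variables do not carry over. Pictures are saved under pics/ and viewed, about 8 in all and at most 12, crops included, and the job is handed in when it is done.

Besides the shell and the picture viewer there is one more tool, called after "Emit:" as a command line: name --pt "numbers of a row" for each row, then --argument value for the rest. step_arm: Moves the arm, as the interface text tells. Its arguments: {"type":"object","properties":{"series":{"type":"array"}},"required":["series"]}

```bash
mkdir -p pics; cat > h.py <<'E'
import numpy as np, cv2
from bench import monitor, camera, camera_info, r
def cloud(name):
    im,d=camera(name); c=camera_info(name); f=200/np.tan(np.radians(c["fovy"])/2)
    v,u=np.mgrid[:400,:640]; P=np.stack([(u-c["cx"])/f*d,(v-c["cy"])/f*d,d],-1)
    W=(P-np.array(c["t"]))@np.array(c["R"]); W[d==0]=np.nan
    return im,W
def save(n,im,s=1): cv2.imwrite(f"pics/{n}.png",cv2.resize(im[...,::-1],None,fx=s,fy=s))
E
python3 - <<'E'
from h import *
for n in("top","scene"):
    im,W=cloud(n); np.save(n,W); np.save(n+"_im",im); save(n+"1",im,1.25)
    print(n,{k:np.round(v,3).tolist() for k,v in camera_info(n).items()})
s=monitor.get_obs(); print(s)
E
```

```text
top {'fovy': 51.37, 'cx': 322.49, 'cy': 201.818, 'R': [[0.021, -0.999, 0.027], [-0.989, -0.025, -0.146], [0.147, -0.024, -0.989]], 't': [-12.165, 548.17, 677.707]}
scene {'fovy': 50.706, 'cx': 322.67, 'cy': 206.635, 'R': [[0.055, 0.998, 0.003], [0.856, -0.046, -0.514], [-0.514, 0.031, -0.858]], 't': [-19.456, -415.498, 1131.188]}
{'t': 0.1, 'joint_pos': array([ 1.20407549e+00,  2.64648869e-01,  1.60517597e+00,  2.06543065e-05,
        1.27369397e+00, -3.68625420e-02]), 'qvel': array([-0.00046774, -0.00143789, -0.00287722,  0.00122679,  0.0005949 ,
        0.00022379]), 'joint_torque': array([ 6.15151366e-04, -5.03617930e+01, -3.58070111e+01,  7.32899783e-02,
        2.33000878e-02, -6.97042969e-05]), 'tool_pos': array([218.39117836, 638.04959343, 237.56519889]), 'orientation': array([ 1.64185354e-01,  9.86429035e-01, -9.41558748e-04, -2.02696595e-04]), 'force': array([-0.31825696,  0.03989958,  1.51294381]), 'wrist_torque': array([-0.03385676, -0.06141046,  0.00093387]), 'opening': 88.21352555833042}
```

View pics/top1.png

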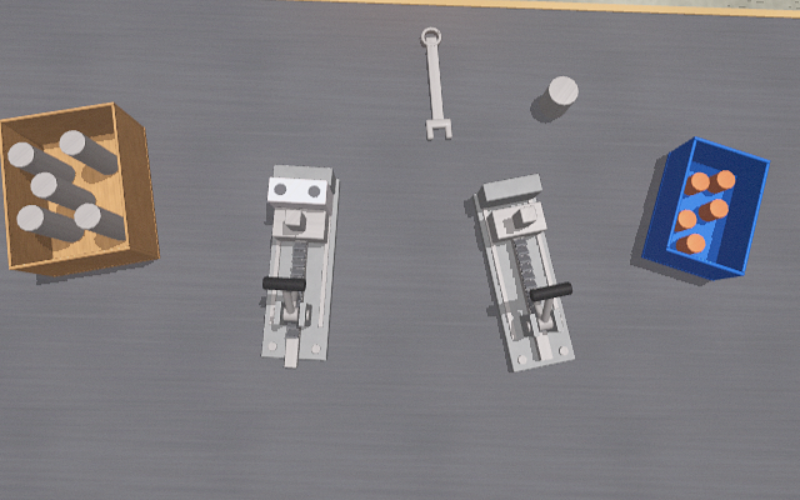

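View pics/scene1.png

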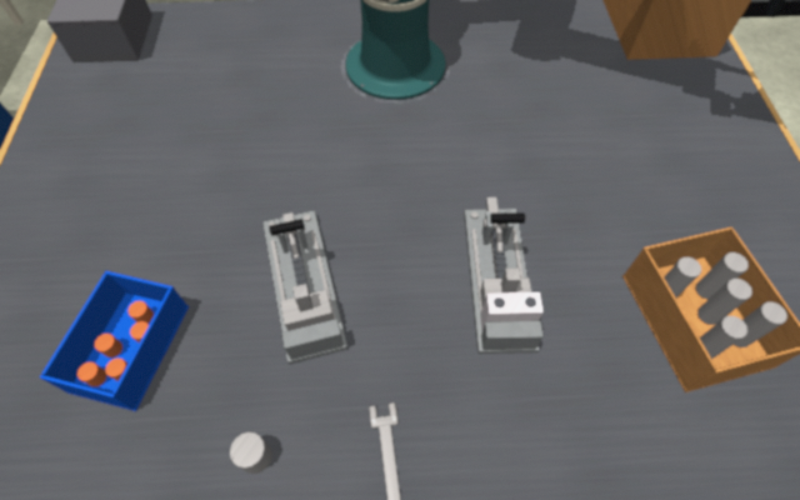

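The block is in the left vice in the top view. The empty vice is on the right: T-bar near (551,291), post near (525,214), base from (475,195) to (570,365), in 800-wide pixels. Next I measure both vices.

```bash
python3 - <<'E'
import numpy as np,cv2
for n,box in(("top",(130,300,365,470)),("scene",(165,290,205,280))):
    W=np.load(n+".npy");im=np.load(n+"_im.npy").astype(int)
    m0=np.zeros(im.shape[:2],bool);m0[box[0]:box[1],box[2]:box[3]]=1
    z=W[...,2]
    bl=m0&(im.max(2)<60)&(z>95)
    p=W[bl];c=np.median(p,0);print(n,"bar",bl.sum(),c.round(1),p.min(0).round(),p.max(0).round())
    d=np.linalg.svd(p[:,:2]-p[:,:2].mean(0),full_matrices=0)[2][0];print(" baryaw",np.degrees(np.arctan2(d[1],d[0])).round(1))
    po=m0&(z>99)&(z<112)&(im.min(2)>110);k,l,st,ce=cv2.connectedComponentsWithStats(po.astype(np.uint8))
    for i in range(1,k):
        if st[i,4]>15:q=W[l==i];print(" post?",st[i,4],ce[i].round(),q.mean(0).round(1),np.ptp(q,0).round())
    b=m0&(z>9)&(z<21);q=W[b][:,:2].astype(np.float32);print(" base rect",b.sum(),cv2.minAreaRect(q))
    b=m0&(z>58)&(z<70);k,l,st,ce=cv2.connectedComponentsWithStats(b.astype(np.uint8))
    for i in range(1,k):
        if st[i,4]>80:q=W[l==i];print(" 65?",st[i,4],ce[i].round(),q.mean(0).round(1),cv2.minAreaRect(q[:,:2].astype(np.float32)))
E
```

```text
top bar 152 [ 491.1 -175.7  123.9] [ 481. -203.  114.] [ 504. -153.  127.]
 baryaw 102.6
 post? 156 [422. 171.] [ 592.4 -156.2  106.2] [23. 23. 10.]
 post? 26 [439. 242.] [ 479.7 -181.6  104.9] [ 9.  8. 12.]
 base rect 3686 ((523.9923095703125, -171.93438720703125), (258.5357360839844, 90.60345458984375), 12.611507415771484)
 65? 702 [409. 150.] [ 638.  -145.2   66. ] ((639.0609741210938, -145.66851806640625), (25.920019149780273, 79.50506591796875), 12.51598834991455)
 65? 684 [413. 177.] [ 592.3 -152.7   61.4] ((594.6969604492188, -156.07138061523438), (40.297584533691406, 69.9411849975586), 12.572870254516602)
 65? 216 [433. 258.] [ 455.  -182.9   65.4] ((456.45416259765625, -182.6798095703125), (31.93750762939453, 39.006568908691406), 12.754570960998535)
scene bar 173 [ 496.8 -178.   123.4] [ 487. -200.  113.] [ 505. -155.  128.]
 baryaw 102.8
 post? 129 [240. 233.] [ 593.4 -157.1  105.3] [23. 21.  9.]
 base rect 2239 ((524.0277709960938, -172.82235717773438), (261.8221740722656, 90.04159545898438), 12.62994384765625)
 65? 629 [244. 246.] [ 597.3 -156.4   61. ] ((594.97900390625, -156.8821563720703), (41.374305725097656, 70.15374755859375), 11.987071990966797)
 65? 667 [248. 267.] [ 640.5 -146.9   65.3] ((638.8162231445312, -146.9548797607422), (26.961618423461914, 79.81884002685547), 13.55985164642334)
```

Emit:
step_arm --pt "-0.556 -0.665 0 0 0 -31.5 0" --pt "-0.556 -0.665 0 0 0 -31.5 0" --pt "-0.556 -0.665 0 0 0 -31.5 0" --pt "-0.556 -0.665 0 0 0 -31.5 0" --pt "-0.556 -0.665 0 0 0 -31.5 0" --pt "-0.556 -0.665 0 0 0 -31.5 0" --pt "-0.556 -0.665 0 0 0 -31.5 0" --pt "-0.556 -0.665 0 0 0 -31.5 0" --pt "-0.556 -0.665 0 0 0 -31.5 0" --pt "-0.556 -0.665 0 0 0 -31.5 0"

```text
t: 0.93
tool_pos: [367.6, 247.6, 238.5]
orientation: [-0.11, 0.994, -0.001, -0.001]
force: [0.6, -0.1, -0.1]
opening: 23.7
```

```bash
cat >> h.py <<'E'
from scipy.spatial.transform import Rotation as Ro
V=Ro.from_matrix(np.array([[-.9759,-.2181,0],[-.2181,.9759,0],[0,0,-1]]).T)  # tool axes: x=-u, y across, z down
O=np.array([524,-172.4,0]);U=np.array([.9759,.2181,0]);N=np.array([-.2181,.9759,0])
def goal(x,y,z):
    s=monitor.get_obs();q=Ro.from_quat(s["orientation"]);p=s["tool_pos"]
    g=O+x*U+y*N+[0,0,z]
    print("local now",((p-O)@U).round(1),((p-O)@N).round(1),p[2].round(1),"F",s["force"].round(1),"t",s["t"],"q",s["joint_pos"].round(2))
    print("delta mm",q.inv().apply(g-p).round(1),"turn",np.degrees((q.inv()*V).as_rotvec()).round(1))
E
python3 -c "
from h import *
goal(5,0,180)"
```

```text
local now -61.0 443.9 238.5 F [ 0.6 -0.1 -0.1] t 0.9333 q [ 0.54 -0.19  2.07 -0.    1.26 -1.25]
delta mm [ -65.8 -443.9   59.2] turn [-0.1 -0.1  0. ]
```

Emit:
step_arm --pt "-0.066 -0.444 0 0 0 0 0" --pt "-0.066 -0.444 0 0 0 0 0" --pt "-0.066 -0.444 0 0 0 0 0" --pt "-0.066 -0.444 0 0 0 0 0" --pt "-0.066 -0.444 0 0 0 0 0" --pt "-0.066 -0.444 0 0 0 0 0" --pt "-0.066 -0.444 0 0 0 0 0" --pt "-0.066 -0.444 0 0 0 0 0" --pt "-0.066 -0.444 0 0 0 0 0" --pt "-0.066 -0.444 0 0 0 0 0"

```text
t: 1.77
tool_pos: [516.9, -141.6, 238.8]
orientation: [-0.11, 0.994, -0.001, -0.001]
force: [0.9, 1.2, 0.4]
opening: 0.2
```

```bash
python3 -c "
from h import *
goal(5,0,109)"
```

```text
local now -0.2 31.6 238.8 F [0.9 1.2 0.4] t 1.7667 q [-0.31  0.    1.9  -0.    1.24 -2.1 ]
delta mm [ -5.4 -31.4 129.8] turn [-0.1 -0.1  0. ]
```

Emit:
step_arm --pt "-0.005 -0.031 0.02 0 0 0 0" --pt "-0.005 -0.031 0.06 0 0 0 0" --pt "-0.005 -0.031 0.09 0 0 0 0" --pt "-0.005 -0.031 0.115 0 0 0 0" --pt "-0.005 -0.031 0.13 0 0 0 0" --pt "-0.005 -0.031 0.13 0 0 0 0" --pt "-0.005 -0.031 0.13 0 0 0 0"

```text
t: 2.35
tool_pos: [527.3, -170.6, 107.6]
orientation: [-0.11, 0.994, -0.0, -0.002]
force: [-0.1, 0.3, 0.4]
opening: 0.3
```

```bash
python3 - <<'E'
from h import *
goal(-95,0,109)
im,W=cloud("scene"); save("s2",im[150:300,180:340],5)
E
```

```text
local now 3.6 1.0 107.6 F [-0.1  0.3  0.4] t 2.35 q [-0.36  0.16  1.99 -0.    1.   -2.15]
delta mm [98.6 -1.  -1. ] turn [ 0.  -0.2  0. ]
```

View pics/s2.png

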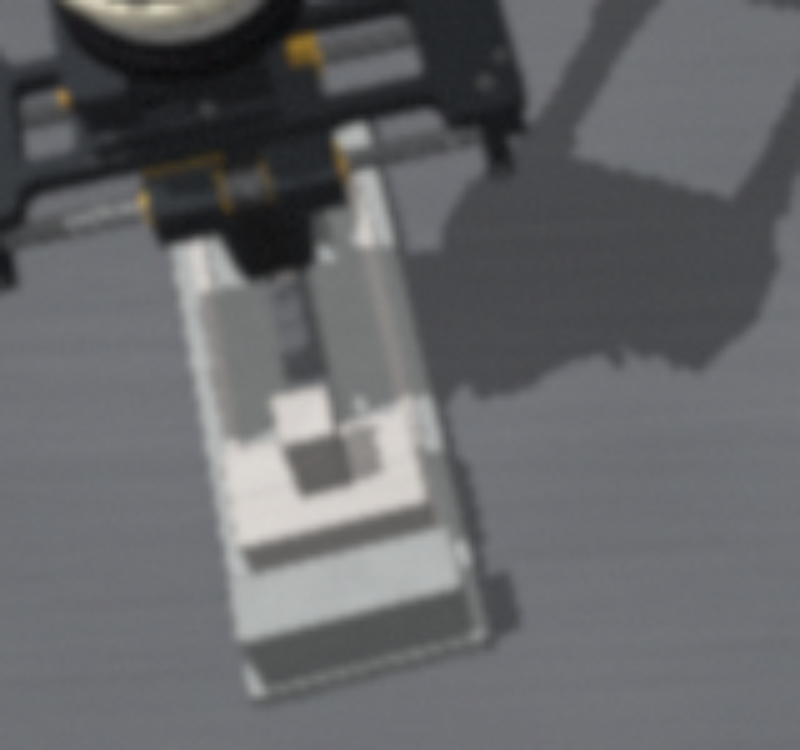

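Emit:
step_arm --pt "0.008 -0.001 0 0 0 0 0" --pt "0.016 -0.001 0 0 0 0 0" --pt "0.023 -0.001 0 0 0 0 0" --pt "0.03 -0.001 0 0 0 0 0" --pt "0.037 -0.001 0 0 0 0 0" --pt "0.044 -0.001 0 0 0 0 0" --pt "0.051 -0.001 0 0 0 0 0" --pt "0.058 -0.001 0 0 0 0 0" --pt "0.065 -0.001 0 0 0 0 0" --pt "0.07 -0.001 0 0 0 0 0"

```text
t: 3.23
tool_pos: [459.2, -187.3, 108.9]
orientation: [-0.11, 0.994, -0.001, -0.001]
force: [-0.7, -0.3, -0.4]
opening: 0.3
```

Emit:
step_arm --pt "0.006 0 0 0 0 0 0" --pt "0.012 0 0 0 0 0 0" --pt "0.018 0 0 0 0 0 0" --pt "0.024 0 0 0 0 0 0" --pt "0.024 0 0 0 0 0 0" --pt "0.024 0 -0.005 0 0 0 0"

```text
t: 3.73
tool_pos: [434.8, -192.2, 113.2]
orientation: [-0.109, 0.994, -0.0, -0.002]
force: [0.0, 0.5, -0.2]
opening: 0.8
```

```bash
python3 - <<'E'
from h import *
goal(-92,0,200)
im,W=cloud("top"); save("t3",im[120:310,350:480],4)
E
```

```text
local now -91.4 0.1 113.2 F [ 0.   0.5 -0.2] t 3.7333 q [-0.47  0.    2.14 -0.    1.   -2.26]
delta mm [  0.9  -0.1 -86.8] turn [ 0.  -0.2 -0. ]
```

View pics/t3.png

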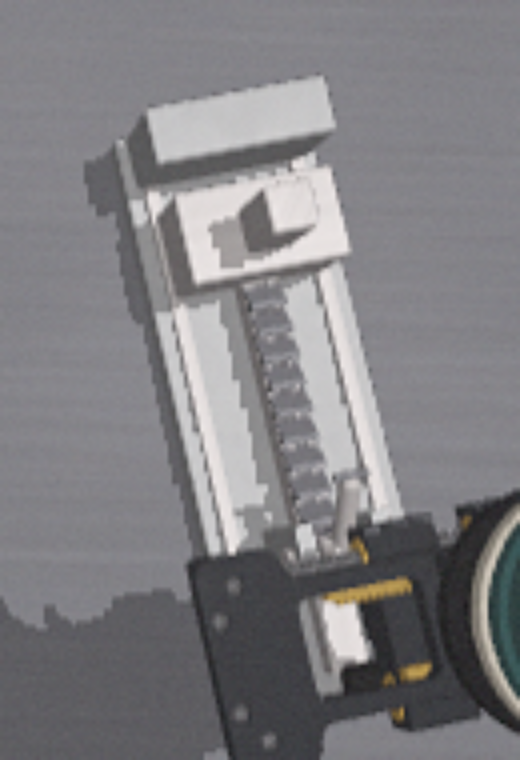

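Pawl nose is raised at about (345,500) in the crop, so the lever is back. I lift off and check.

Emit:
step_arm --pt "0 0 -0.03 0 0 0 0" --pt "0 0 -0.065 0 0 0 0" --pt "-0.03 0 -0.087 0 0 0 0" --pt "-0.07 0 -0.087 0 0 0 0" --pt "-0.11 0 -0.087 0 0 0 0" --pt "-0.15 0 -0.087 0 0 0 0" --pt "-0.19 0 -0.087 0 0 0 0" --pt "-0.2 0 -0.087 0 0 0 0" --pt "-0.2 0 -0.087 0 0 0 0"

```text
t: 4.53
tool_pos: [634.2, -148.0, 201.1]
orientation: [-0.111, 0.994, -0.001, -0.0]
force: [-0.9, -0.5, -1.1]
opening: 0.5
```

```bash
python3 - <<'E'
from h import *
goal(108,0,82)
im,W=cloud("top"); save("t4",im[120:310,350:480],4)
L=W-O; x=L@U;y=L@N;z=W[...,2]
m=(abs(y)<30)&(x>-140)&(x<-20)&(im.max(2)<60)&(z>85)&(z<125)
print("bar",m.sum(),np.median(x[m]),np.median(y[m]),z[m].max(),np.median(z[m]))
E
```

```text
local now 112.9 -0.2 201.1 F [-0.9 -0.5 -1.1] t 4.5333 q [-0.27  0.24  1.7  -0.    1.2  -2.06]
delta mm [  4.8   0.4 119.2] turn [-0.1 -0.1  0.1]
bar 74 -116.54065025239044 2.6264793351128572 119.79761854339675 116.59844532279759
```

View pics/t4.png

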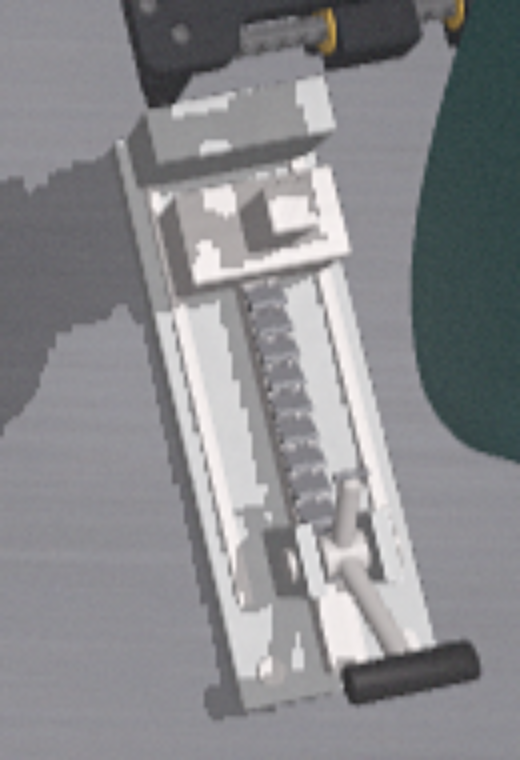

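The lever lies on its back stop: bar at x = -116.5 (expected -117). Next I descend in front of the post and push.

Emit:
step_arm --pt "0.005 0 0.03 0 0 0 0" --pt "0.005 0 0.065 0 0 0 0" --pt "0.005 0 0.095 0 0 0 0" --pt "0.005 0 0.119 0 0 0 0" --pt "0.005 0 0.119 0 0 0 0" --pt "0.005 0 0.119 0 0 0 0"

```text
t: 5.08
tool_pos: [624.2, -149.8, 80.8]
orientation: [-0.11, 0.994, 0.0, -0.003]
force: [-0.4, -1.4, 0.5]
opening: 0.3
```

Emit:
step_arm --pt "0.008 0 0 0 0 0 0" --pt "0.016 0 0 0 0 0 0" --pt "0.022 0 0 0 0 0 0" --pt "0.028 0 0 0 0 0 0" --pt "0.034 0 0 0 0 0 0" --pt "0.04 0 0 0 0 0 0" --pt "0.046 0 0 0 0 0 0" --pt "0.052 0 0 0 0 0 0" --pt "0.058 0 0 0 0 0 0" --pt "0.064 0 0 0 0 0 0"

```text
t: 5.92
tool_pos: [561.3, -164.1, 81.3]
orientation: [-0.11, 0.994, -0.0, -0.003]
force: [4.2, -0.2, 2.0]
opening: 0.5
```

```bash
python3 - <<'E'
from h import *
goal(22,0,82)
im,W=cloud("top"); save("t5",im[120:310,350:480],4)
E
```

```text
local now 38.2 -0.0 81.3 F [ 4.2 -0.2  2. ] t 5.9167 q [-0.33  0.24  1.94 -0.    0.96 -2.11]
delta mm [16.2  0.  -0.6] turn [ 0.  -0.4  0. ]
```

View pics/t5.png

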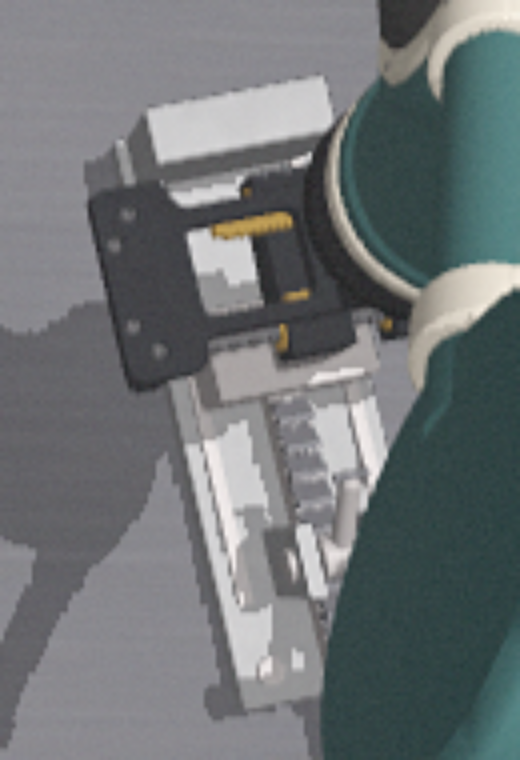

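The jaw follows with about 4 N; its rear edge is near (290,385) in the crop.

Emit:
step_arm --pt "0.005 0 0 0 0 0 0" --pt "0.01 0 0 0 0 0 0" --pt "0.014 0 0 0 0 0 0" --pt "0.016 0 0 0 0 0 0" --pt "0.017 0 0 0 0 0 0" --pt "0.017 0 0 0 0 0 0"

```text
t: 6.47
tool_pos: [543.0, -167.7, 80.6]
orientation: [-0.11, 0.994, 0.0, -0.004]
force: [4.7, 0.4, -0.8]
opening: 0.4
```

Emit:
step_arm --pt "0.002 0 0 0 0 0 0" --pt "0.003 0 0 0 0 0 0" --pt "0.003 0 0 0 0 0 0"

```text
t: 6.72
tool_pos: [542.9, -167.7, 80.8]
orientation: [-0.11, 0.994, 0.0, -0.001]
force: [11.5, 3.0, -5.8]
opening: 0.5
```

```bash
python3 - <<'E'
from h import *
goal(22,0,82)
im,W=cloud("top"); L=W-O; x=L@U;y=L@N;z=W[...,2]
m=(z>56)&(z<66)&(abs(y)<33)&(x<45)&(x>-35)&(im.min(2)>100)
print("jaw plate rear edge (=-20 at full open)",m.sum(),np.percentile(x[m],[1,5,50]))
E
```

```text
local now 19.5 0.4 80.8 F [11.5  3.  -5.8] t 6.7167 q [-0.34  0.21  1.98 -0.    0.95 -2.13]
delta mm [-2.5 -0.4 -1.2] turn [ 0.1 -0.2 -0. ]
jaw plate rear edge (=-20 at full open) 352 [-17.1177122  -16.63411927  -9.96395906]
```

At the stop: no motion, and force rising to 11 N. I back off, rise and check everything.

Emit:
step_arm --pt "-0.008 0 0 0 0 0 0" --pt "-0.02 0 0 0 0 0 0" --pt "-0.025 0 -0.02 0 0 0 0" --pt "-0.03 0 -0.055 0 0 0 0" --pt "-0.05 0 -0.09 0 0 0 0" --pt "-0.09 0 -0.12 0 0 0 0" --pt "-0.12 0 -0.13 0 0 0 0" --pt "-0.15 0 -0.13 0 0 0 0" --pt "-0.15 0 -0.13 0 0 0 0" --pt "-0.15 0 -0.13 0 0 0 0"

```text
t: 7.6
tool_pos: [690.0, -134.3, 208.9]
orientation: [-0.11, 0.994, 0.001, -0.003]
force: [-0.0, -0.6, -0.2]
opening: 0.4
```

```bash
python3 - <<'E'
from h import *
goal(150,0,210)
W0=np.load("top.npy")
im,W=cloud("top"); save("t6",im,1.25); L=W-O; x=L@U;y=L@N;z=W[...,2]
m=(z>100)&(z<112)&(abs(y)<20)&(x>-30)&(x<90)&(im.min(2)>90)
print("post",m.sum(),np.median(x[m]),"jaw",80-np.median(x[m]))
m=(abs(y)<30)&(x>-140)&(x<-20)&(im.max(2)<60)&(z>85)&(z<130)
print("bar",m.sum(),np.median(x[m]))
s=np.s_[130:300,205:275]; print("other vice depth change: fraction >4mm", (abs(W[s]-W0[s])[...,2]>4).mean())
E
```

```text
local now 170.3 1.0 208.9 F [-0.  -0.6 -0.2] t 7.6 q [-0.23  0.34  1.56 -0.    1.25 -2.02]
delta mm [20.3 -1.  -1. ] turn [ 0.1 -0.4  0.1]
post 166 0.5618233425352392 jaw 79.43817665746477
bar 70 -115.95160871804717
other vice depth change: fraction >4mm 0.024789915966386553
```

View pics/t6.png

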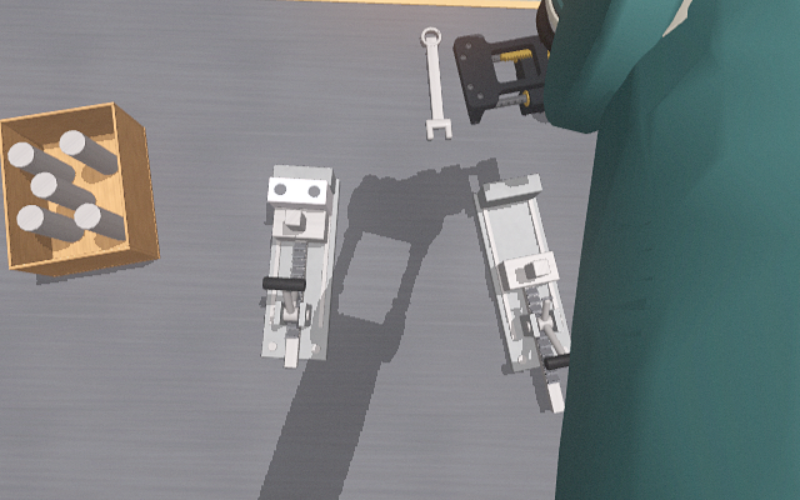

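The picture shows the jaw open at (530,270), the lever back at (557,361), the other vice unchanged at (300,260), and the arm clear of everything.

```bash
python3 -c "
from bench import r
print(r.job_done())"
```

```text
the job is handed in; nothing more can be done
None
```

I flipped the empty vice's pawl lever back with the shut fingers, pushed its jaw open by the post, then backed off and handed the job in at about 7.7 s.

- **Pawl:** the last picture puts the T-bar at x = -116 mm in the vice frame. It should be at -117 mm on its back stop, so the lever is at about 1.3 rad.
- **Jaw:** the post measured about 79.4 mm open. The jaw stopped moving while the push force rose to about 11 N. A rougher reading of the jaw plate's rear edge, taken during the push, came out about 3 mm short of the stop. Even that is above the 70 mm needed.
- **Other vice:** its lever and block look unchanged. Only 2.5% of its depth pixels differ by more than 4 mm; I took that as edge noise and did not look further.
- **Contact:** the tool force is about 0, and the arm is clear of everything.

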